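# Scoop ice into the cooling bowl

### The arm

A 6-joint arm with a two-finger parallel gripper is mounted at the origin on the work surface. World frame = base frame: x ahead of the robot, y to its left, z up, the work surface at z = 0. Lengths are in m, angles in rad, forces in N, time in s.
With the tool pointing down it reaches from about 0.35 to 0.975 m from the base axis. Payload 4.9 kg.
Tool frame: the origin (TCP) lies at the very end of the fingers, on their centre line; the grasp point (between the pads) lies 19 mm behind it; z points along the fingers, y is the line along which they close (so a half turn about z gives the same grasp; the last joint's range is limited). The gripper opens to 85 mm and grips with 20 to 120 N. Pads are 22 mm wide; open, the fingers measure 114 mm over their backs; the gripper's body (76 mm by 85 mm) begins 54 mm behind the grasp point. The pads swing forward as they close: fully open they stand 13 mm farther back than shut.
Start: joints at [0.99, 0.053, 1.613, -0, 1.476, -0.119], TCP at [0.278, 0.56, 0.231] pointing down, gripper open.
Joint ranges: [-3.01, 3.01], [-1.01, 2.22], [0.06, 2.58], [-1.02, 4.17], [0.09, 2.62], [-3.14, 3.14]. Speed limits (rad/s): [2.57, 2.57, 3.14, 3.14, 3.14, 3.14].

### API

Orientations are given as a unit quaternion [w, x, y, z].
In Python, from plant import monitor, vision, manip gives the robot as it stands. The module is installed in compiled form; this text tells all that it offers.
- The arm moves only by the tool arm_command, never from a script. Its argument "rows" is a list of rows, each a list of 3 entries, a list of its own where there are three numbers: the finger opening in mm, from 0 to 85.4, then the shift along the world's x, y, z in units of 30 cm (1.0 is 30 cm), then the turn, a rotation vector about the world's x, y, z in units of pi/2 rad (1.0 is pi/2 rad). In form: [[claw, [x, y, z], [wx, wy, wz]], ...]. A call has 1 to 12 rows; each row is the pose to reach, as a shift and turn from the pose commanded when the call began; what a row does not reach only later rows make up. A row lasts 1/12 s, in which the tool goes at most 41.7 mm and 7.16 degrees, less where a joint would pass 70% of its speed; a pose out of reach is approached as far as the arm can. A call with a number of a shift or a turn outside -1 to 1 is refused whole. A call with a gripper value outside its range is refused whole. The fingers move at their own pace and stop on an object; the grip force is fixed at half the most. Time passes only in rows, so rows that repeat a pose let the fingers close. It gives the time, the measured TCP pose, the force, the opening and the grip force at its end, in the units of the state.
- monitor.state(): the state, without advancing time (a new reading comes with each control period).
- vision.grab_frame(name): name is "scene" or "side" or "wrist"; returns a dict with "color" (400x640x3 uint8, red, green, blue), "z_map" (400x640 float32, m along the optical axis (not along the pixel's ray), 0 where there is no reading), "mtx" (3x3 intrinsics, pixels), "R" (3x3) and "t" (3): a world point X has camera coordinates R X + t. Camera axes: x right, y down, z forward; pixel columns grow to the right and rows downward; lengths in m; the calibration is good to about 2 mm. A picture is of the moment at which its call begins.
- manip.job_done(): hands the job in; it is judged then, once.
The state is a dict: "time": time; "joint_pos": joint angles; "joint_vel": joint speeds; "joint_efforts": joint torques, N m; "tool_pos": TCP position; "tool_rot": TCP orientation; "contact_force": force on the tool from outside, world axes, zero at the start; "ft_torque": the same for the moment, N m; "gripper_width": opening from 0.0 (shut) to 1.0 (fully open); "grasp_force": force on a finger pad.
Only numpy, scipy, OpenCV 4.12 (cv2) and the standard library are available. Lean on these libraries where they do the work, as an engineer would, in place of code of your own. Each camera call takes 0.05 s, during which the arm holds its last target. There are 200 camera calls.

### The job

The samples need a cold bowl: with the scoop, transfer at least three pieces of ice from the grey pan into the round steel bowl, gently and without spilling any. Do not touch the ice with the fingers, leave the jar, the canister and the pen where they are, and stand the scoop upright on its rubber mat again when you are done.

Things in the scene. Friction and masses are not known exactly. Their poses are not given: they have to be found in the camera images.
- scoop: hand scoop, 160 g, standing flat on the mat: open-topped steel pan 85 mm long (x), 88 mm wide (y), bottom 2 mm thick, back wall (-x) 36 mm high, side walls 3 mm thick, 34 mm high over the rear half, then sloping straight down to the lip; no front wall. An upright black grip rises over the back wall on a thin strap. Origin: centre of the pan's underside; x towards the open front, z up
- scoop_grip (a point): middle of the scoop's upright grip, a flat-sided bar 24 mm (scoop x) by 14 mm (scoop y) and 80 mm tall, 41.5 mm behind (-x) the scoop's origin, over the back wall, and 120 mm above its underside; same axes as the scoop
- scoop_lip (a point): middle of the scoop's front lip, the plain lower edge of the bottom sheet, 42.5 mm ahead (+x) of the scoop's origin, at underside level; same axes as the scoop
- mat: black rubber mat, 170 mm (x) by 130 mm (y), 4 mm thick, fixed; the scoop stands on it. Origin: centre of its underside, z up
- ice_pan: grey rectangular pan, open on top, fixed; outside 276 mm (x) by 116 mm (y), 72 mm high, walls 8 mm. A level metal drain plate in it carries the ice; the plate's upper face is 12 to 26 mm above the pan's underside, different at each start: find it by touch. The ice starts in the +x half; 120 mm inside the -x end are empty. Origin: centre of its underside, z up
- bowl: round steel bowl, 400 g, loose, outer rim radius 85 mm, 65 mm high, wall 3 mm, sides curving in to a smaller foot. Origin: centre of its underside, z up
- ice0: piece of wet, slippery ice, a stubby cylinder 24 mm across and 23 mm high, its end edges melted round, flat faces 12 mm across, about 11 g; origin at its centre, z along its axis; starts standing on an end on the drain plate in the half of the ice pan towards +x of the pan
- ice1: piece of wet, slippery ice, a stubby cylinder 24 mm across and 23 mm high, its end edges melted round, flat faces 12 mm across, about 11 g; origin at its centre, z along its axis; starts standing on an end on the drain plate in the half of the ice pan towards +x of the pan
- ice2: piece of wet, slippery ice, a stubby cylinder 24 mm across and 23 mm high, its end edges melted round, flat faces 12 mm across, about 11 g; origin at its centre, z along its axis; starts standing on an end on the drain plate in the half of the ice pan towards +x of the pan
- ice3: piece of wet, slippery ice, a stubby cylinder 24 mm across and 23 mm high, its end edges melted round, flat faces 12 mm across, about 11 g; origin at its centre, z along its axis; starts standing on an end on the drain plate in the half of the ice pan towards +x of the pan
- ice4: piece of wet, slippery ice, a stubby cylinder 24 mm across and 23 mm high, its end edges melted round, flat faces 12 mm across, about 11 g; origin at its centre, z along its axis; starts standing on an end on the drain plate in the half of the ice pan towards +x of the pan
- ice5: piece of wet, slippery ice, a stubby cylinder 24 mm across and 23 mm high, its end edges melted round, flat faces 12 mm across, about 11 g; origin at its centre, z along its axis; starts standing on an end on the drain plate in the half of the ice pan towards +x of the pan
- strips: bystander, leave it alone: test-strip canister with black cap, 38 mm across, 75 mm high; origin at the centre of its underside
- specimen: bystander, leave it alone: small clear specimen jar with white cap, 44 mm across, 60 mm high; origin at the centre of its underside
- marker: bystander, leave it alone: black marker pen lying down, 14 mm thick, 130 mm long along its x; origin under its middle

How it is judged:
On the way:
1. the lifted scoop carries at least one piece of ice, above 0.1 m (((x of ice0 in the frame of scoop between -0.04 and 0.045 m and y of ice0 in the frame of scoop between -0.044 and 0.044 m and z of ice0 in the frame of scoop between 0 and 0.06 m and height (world z) of ice0 above 0.1 m) or (x of ice1 in the frame of scoop between -0.04 and 0.045 m and y of ice1 in the frame of scoop between -0.044 and 0.044 m and z of ice1 in the frame of scoop between 0 and 0.06 m and height (world z) of ice1 above 0.1 m) or (x of ice2 in the frame of scoop between -0.04 and 0.045 m and y of ice2 in the frame of scoop between -0.044 and 0.044 m and z of ice2 in the frame of scoop between 0 and 0.06 m and height (world z) of ice2 above 0.1 m) or (x of ice3 in the frame of scoop between -0.04 and 0.045 m and y of ice3 in the frame of scoop between -0.044 and 0.044 m and z of ice3 in the frame of scoop between 0 and 0.06 m and height (world z) of ice3 above 0.1 m) or (x of ice4 in the frame of scoop between -0.04 and 0.045 m and y of ice4 in the frame of scoop between -0.044 and 0.044 m and z of ice4 in the frame of scoop between 0 and 0.06 m and height (world z) of ice4 above 0.1 m) or (x of ice5 in the frame of scoop between -0.04 and 0.045 m and y of ice5 in the frame of scoop between -0.044 and 0.044 m and z of ice5 in the frame of scoop between 0 and 0.06 m and height (world z) of ice5 above 0.1 m))), for 0.2 s.
At the end, for the whole second after the job is handed in: At least 3 pieces rest in the bowl (within 80 mm of its axis, below 75 mm), the others in the bowl or the ice pan; the bowl is upright (0.15 rad); the scoop is released on the mat, upright within 0.12 rad, its origin within 45 mm of the mat's centre ((((horizontal distance between ice0 and bowl below 0.08 m and z of ice0 in the frame of bowl between 0 and 0.075 m) and (horizontal distance between ice1 and bowl below 0.08 m and z of ice1 in the frame of bowl between 0 and 0.075 m) and (horizontal distance between ice2 and bowl below 0.08 m and z of ice2 in the frame of bowl between 0 and 0.075 m)) or ((horizontal distance between ice0 and bowl below 0.08 m and z of ice0 in the frame of bowl between 0 and 0.075 m) and (horizontal distance between ice1 and bowl below 0.08 m and z of ice1 in the frame of bowl between 0 and 0.075 m) and (horizontal distance between ice3 and bowl below 0.08 m and z of ice3 in the frame of bowl between 0 and 0.075 m)) or ((horizontal distance between ice0 and bowl below 0.08 m and z of ice0 in the frame of bowl between 0 and 0.075 m) and (horizontal distance between ice1 and bowl below 0.08 m and z of ice1 in the frame of bowl between 0 and 0.075 m) and (horizontal distance between ice4 and bowl below 0.08 m and z of ice4 in the frame of bowl between 0 and 0.075 m)) or ((horizontal distance between ice0 and bowl below 0.08 m and z of ice0 in the frame of bowl between 0 and 0.075 m) and (horizontal distance between ice1 and bowl below 0.08 m and z of ice1 in the frame of bowl between 0 and 0.075 m) and (horizontal distance between ice5 and bowl below 0.08 m and z of ice5 in the frame of bowl between 0 and 0.075 m)) or ((horizontal distance between ice0 and bowl below 0.08 m and z of ice0 in the frame of bowl between 0 and 0.075 m) and (horizontal distance between ice2 and bowl below 0.08 m and z of ice2 in the frame of bowl between 0 and 0.075 m) and (horizontal distance between ice3 and bowl below 0.08 m and z of ice3 in the frame of bowl between 0 and 0.075 m)) or ((horizontal distance between ice0 and bowl below 0.08 m and z of ice0 in the frame of bowl between 0 and 0.075 m) and (horizontal distance between ice2 and bowl below 0.08 m and z of ice2 in the frame of bowl between 0 and 0.075 m) and (horizontal distance between ice4 and bowl below 0.08 m and z of ice4 in the frame of bowl between 0 and 0.075 m)) or ((horizontal distance between ice0 and bowl below 0.08 m and z of ice0 in the frame of bowl between 0 and 0.075 m) and (horizontal distance between ice2 and bowl below 0.08 m and z of ice2 in the frame of bowl between 0 and 0.075 m) and (horizontal distance between ice5 and bowl below 0.08 m and z of ice5 in the frame of bowl between 0 and 0.075 m)) or ((horizontal distance between ice0 and bowl below 0.08 m and z of ice0 in the frame of bowl between 0 and 0.075 m) and (horizontal distance between ice3 and bowl below 0.08 m and z of ice3 in the frame of bowl between 0 and 0.075 m) and (horizontal distance between ice4 and bowl below 0.08 m and z of ice4 in the frame of bowl between 0 and 0.075 m)) or ((horizontal distance between ice0 and bowl below 0.08 m and z of ice0 in the frame of bowl between 0 and 0.075 m) and (horizontal distance between ice3 and bowl below 0.08 m and z of ice3 in the frame of bowl between 0 and 0.075 m) and (horizontal distance between ice5 and bowl below 0.08 m and z of ice5 in the frame of bowl between 0 and 0.075 m)) or ((horizontal distance between ice0 and bowl below 0.08 m and z of ice0 in the frame of bowl between 0 and 0.075 m) and (horizontal distance between ice4 and bowl below 0.08 m and z of ice4 in the frame of bowl between 0 and 0.075 m) and (horizontal distance between ice5 and bowl below 0.08 m and z of ice5 in the frame of bowl between 0 and 0.075 m)) or ((horizontal distance between ice1 and bowl below 0.08 m and z of ice1 in the frame of bowl between 0 and 0.075 m) and (horizontal distance between ice2 and bowl below 0.08 m and z of ice2 in the frame of bowl between 0 and 0.075 m) and (horizontal distance between ice3 and bowl below 0.08 m and z of ice3 in the frame of bowl between 0 and 0.075 m)) or ((horizontal distance between ice1 and bowl below 0.08 m and z of ice1 in the frame of bowl between 0 and 0.075 m) and (horizontal distance between ice2 and bowl below 0.08 m and z of ice2 in the frame of bowl between 0 and 0.075 m) and (horizontal distance between ice4 and bowl below 0.08 m and z of ice4 in the frame of bowl between 0 and 0.075 m)) or ((horizontal distance between ice1 and bowl below 0.08 m and z of ice1 in the frame of bowl between 0 and 0.075 m) and (horizontal distance between ice2 and bowl below 0.08 m and z of ice2 in the frame of bowl between 0 and 0.075 m) and (horizontal distance between ice5 and bowl below 0.08 m and z of ice5 in the frame of bowl between 0 and 0.075 m)) or ((horizontal distance between ice1 and bowl below 0.08 m and z of ice1 in the frame of bowl between 0 and 0.075 m) and (horizontal distance between ice3 and bowl below 0.08 m and z of ice3 in the frame of bowl between 0 and 0.075 m) and (horizontal distance between ice4 and bowl below 0.08 m and z of ice4 in the frame of bowl between 0 and 0.075 m)) or ((horizontal distance between ice1 and bowl below 0.08 m and z of ice1 in the frame of bowl between 0 and 0.075 m) and (horizontal distance between ice3 and bowl below 0.08 m and z of ice3 in the frame of bowl between 0 and 0.075 m) and (horizontal distance between ice5 and bowl below 0.08 m and z of ice5 in the frame of bowl between 0 and 0.075 m)) or ((horizontal distance between ice1 and bowl below 0.08 m and z of ice1 in the frame of bowl between 0 and 0.075 m) and (horizontal distance between ice4 and bowl below 0.08 m and z of ice4 in the frame of bowl between 0 and 0.075 m) and (horizontal distance between ice5 and bowl below 0.08 m and z of ice5 in the frame of bowl between 0 and 0.075 m)) or ((horizontal distance between ice2 and bowl below 0.08 m and z of ice2 in the frame of bowl between 0 and 0.075 m) and (horizontal distance between ice3 and bowl below 0.08 m and z of ice3 in the frame of bowl between 0 and 0.075 m) and (horizontal distance between ice4 and bowl below 0.08 m and z of ice4 in the frame of bowl between 0 and 0.075 m)) or ((horizontal distance between ice2 and bowl below 0.08 m and z of ice2 in the frame of bowl between 0 and 0.075 m) and (horizontal distance between ice3 and bowl below 0.08 m and z of ice3 in the frame of bowl between 0 and 0.075 m) and (horizontal distance between ice5 and bowl below 0.08 m and z of ice5 in the frame of bowl between 0 and 0.075 m)) or ((horizontal distance between ice2 and bowl below 0.08 m and z of ice2 in the frame of bowl between 0 and 0.075 m) and (horizontal distance between ice4 and bowl below 0.08 m and z of ice4 in the frame of bowl between 0 and 0.075 m) and (horizontal distance between ice5 and bowl below 0.08 m and z of ice5 in the frame of bowl between 0 and 0.075 m)) or ((horizontal distance between ice3 and bowl below 0.08 m and z of ice3 in the frame of bowl between 0 and 0.075 m) and (horizontal distance between ice4 and bowl below 0.08 m and z of ice4 in the frame of bowl between 0 and 0.075 m) and (horizontal distance between ice5 and bowl below 0.08 m and z of ice5 in the frame of bowl between 0 and 0.075 m))) and ((horizontal distance between ice0 and bowl below 0.08 m and z of ice0 in the frame of bowl between 0 and 0.075 m) or (x of ice0 in the frame of ice_pan between -0.136 and 0.136 m and y of ice0 in the frame of ice_pan between -0.06 and 0.06 m and z of ice0 in the frame of ice_pan below 0.08 m)) and ((horizontal distance between ice1 and bowl below 0.08 m and z of ice1 in the frame of bowl between 0 and 0.075 m) or (x of ice1 in the frame of ice_pan between -0.136 and 0.136 m and y of ice1 in the frame of ice_pan between -0.06 and 0.06 m and z of ice1 in the frame of ice_pan below 0.08 m)) and ((horizontal distance between ice2 and bowl below 0.08 m and z of ice2 in the frame of bowl between 0 and 0.075 m) or (x of ice2 in the frame of ice_pan between -0.136 and 0.136 m and y of ice2 in the frame of ice_pan between -0.06 and 0.06 m and z of ice2 in the frame of ice_pan below 0.08 m)) and ((horizontal distance between ice3 and bowl below 0.08 m and z of ice3 in the frame of bowl between 0 and 0.075 m) or (x of ice3 in the frame of ice_pan between -0.136 and 0.136 m and y of ice3 in the frame of ice_pan between -0.06 and 0.06 m and z of ice3 in the frame of ice_pan below 0.08 m)) and ((horizontal distance between ice4 and bowl below 0.08 m and z of ice4 in the frame of bowl between 0 and 0.075 m) or (x of ice4 in the frame of ice_pan between -0.136 and 0.136 m and y of ice4 in the frame of ice_pan between -0.06 and 0.06 m and z of ice4 in the frame of ice_pan below 0.08 m)) and ((horizontal distance between ice5 and bowl below 0.08 m and z of ice5 in the frame of bowl between 0 and 0.075 m) or (x of ice5 in the frame of ice_pan between -0.136 and 0.136 m and y of ice5 in the frame of ice_pan between -0.06 and 0.06 m and z of ice5 in the frame of ice_pan below 0.08 m)) and linear speed of each of ice0, ice1, ice2, ice3, ice4, ice5 below 0.03 m/s and angle between bowl's own z axis and vertical below 0.15 rad and horizontal distance between scoop and mat below 0.045 m and z of scoop in the frame of mat below 0.012 m and angle between scoop's own z axis and vertical below 0.12 rad and linear speed of scoop below 0.02 m/s); the robot touches nothing.
It fails at once if the fingers touch the ice (contact force between the fingers and ice0 above 0.3 N or contact force between the fingers and ice1 above 0.3 N or contact force between the fingers and ice2 above 0.3 N or contact force between the fingers and ice3 above 0.3 N or contact force between the fingers and ice4 above 0.3 N or contact force between the fingers and ice5 above 0.3 N).
It fails at once if the scoop is rammed into the ice pan (over 45 N) (contact force between scoop and ice_pan above 45 N).
It fails at once if the jar, canister or pen is disturbed (moved over 30 mm) (distance of any of strips, specimen, marker from where it was at the start of the episode above 0.03 m).
It also fails if it takes over 72 s, if anything falls off the work surface, if the arm or the gripper's body presses on something with over 40 N, if the wrist force passes 120 N, or if a joint passes its speed limit or range.

## Working session

There is one attempt and no reset: what is moved stays moved. The work goes in short steps, Python scripts to look and compute and a tool call to move; the robot and the scene stay as the last step left them, time stands still between calls to the robot, and variables do not carry over. Pictures are saved under pics/ and viewed, at most 10 in all, crops included, and the job is handed in when it is done.

Besides the shell and the picture viewer there is one more tool, called after "Call:" as name(argument=value, ...), one argument or row to a line, values as JSON. arm_command: Moves the arm, as the interface text tells. Shifts and turns lie within -1 to 1; 1 stands for 30 cm of shift or pi/2 rad of turn. Its arguments: {"type":"object","properties":{"rows":{"type":"array"}},"required":["rows"]}

```bash
mkdir -p pics
cat > h.py <<'E'
import numpy as np, cv2
from plant import monitor, vision, manip
def grab(n,save=None):
    f=vision.grab_frame(n)
    if save: cv2.imwrite(f'pics/{save}.png',f['color'][:,:,::-1])
    return f
def cloud(f):
    z=f['z_map'].astype(float);K=f['mtx'];v,u=np.mgrid[:z.shape[0],:z.shape[1]]
    c=np.stack([(u-K[0,2])/K[0,0]*z,(v-K[1,2])/K[1,1]*z,z],-1)
    w=(c-f['t'])@f['R']; w[z==0]=np.nan
    return w
def ray(f,u,v,h):
    K=f['mtx'];d=f['R'].T@np.array([(u-K[0,2])/K[0,0],(v-K[1,2])/K[1,1],1]);o=-f['R'].T@f['t']
    return o+d*(h-o[2])/d[2]
E
python3 - <<'E'
from h import *
a=grab('scene');b=grab('side')
cv2.imwrite('pics/a.png',a['color'][:,:,::-1]);cv2.imwrite('pics/b.png',b['color'][:,:,::-1])
for f in(a,b):print(-f['R'].T@f['t'],f['R'][2],f['mtx'][0,0])
s=monitor.state();print(s)
E
```

```text
[ 1.06462676 -0.45528945  0.57249459] [-0.53780783  0.61848097 -0.57292584] 370.69620168170974
[0.33206488 0.82040226 1.05684158] [ 0.21564605 -0.60773614 -0.76429939] 515.0165352272691
{'time': 0.1, 'joint_pos': array([ 9.89995847e-01,  5.32689910e-02,  1.61416962e+00, -2.11649459e-05,
        1.47603832e+00, -1.19003429e-01]), 'joint_vel': array([ 3.58874446e-04, -1.45566320e-03, -2.98704663e-03, -1.15641837e-03,
       -1.19736603e-03, -4.23134553e-05]), 'joint_efforts': array([ 4.82367777e-04, -3.94903994e+01, -3.71363139e+01, -1.01491812e-04,
        3.87670836e-03, -1.73906841e-05]), 'tool_pos': array([0.2781598 , 0.55904141, 0.2301918 ]), 'tool_rot': array([-3.13074975e-04,  2.28851210e-01,  9.73460958e-01, -8.88662757e-04]), 'contact_force': array([-0.23723676,  0.12484253, -0.21508105]), 'ft_torque': array([-0.00358302, -0.00108719,  0.03512826]), 'grasp_force': 0.0, 'gripper_width': 0.9979982332040414}
```

View pics/a.png

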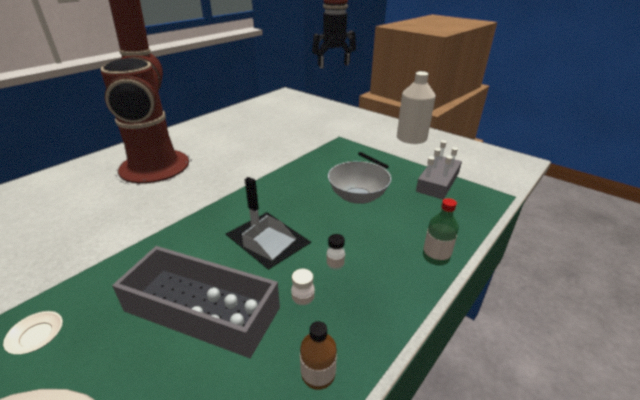

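View pics/b.png

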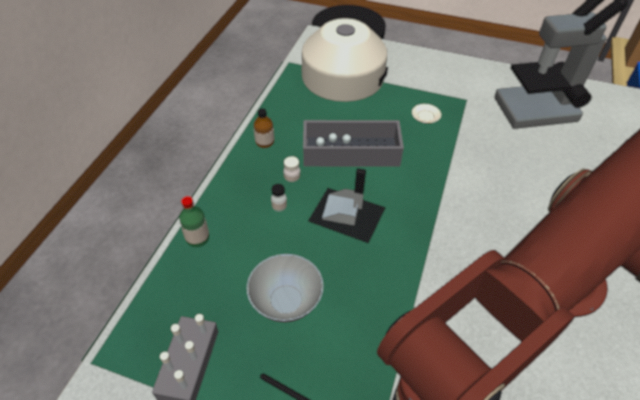

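The scene view shows the pan at (200,300), the scoop on its mat at (268,238) with its grip at (252,195), the bowl at (360,183), the jar at (303,287), the canister at (336,250) and the pen at (373,159). The side view shows the pan at (352,143), the scoop at (345,207), the grip at (360,183) and the bowl at (285,287).

```bash
cat > m.py <<'E'
from h import *
for n in('scene','side'):
    f=grab(n);w=cloud(f);c=f['color'].astype(int);hsv=cv2.cvtColor(f['color'],cv2.COLOR_RGB2HSV)
    def box(cu,cv,r): 
        m=np.zeros((400,640),bool);m[cv-r:cv+r,cu-r:cu+r]=1;return m
    S=n=='scene'
    z=w[...,2]
    # pan rim
    m=(box(200,300,92) if S else box(352,143,58))&(z>.064)&(z<.08)&(hsv[...,2]<130)
    m=cv2.morphologyEx(m.astype(np.uint8),cv2.MORPH_OPEN,np.ones((2,2)));k,l,st,_=cv2.connectedComponentsWithStats(m);i=1+st[1:,4].argmax()
    p=w[l==i];r=cv2.minAreaRect(p[:,:2].astype(np.float32));print(n,'pan',r,np.median(p[:,2]),len(p))
    # bowl rim
    m=(box(360,183,42) if S else box(285,287,45))&(z>.058)&(z<.075);p=w[m]
    q=p[:,:2];A=np.c_[2*q,np.ones(len(q))];s=np.linalg.lstsq(A,(q**2).sum(1),rcond=None)[0];print('bowl',s[:2],np.sqrt(s[2]+s[:2]@s[:2]),np.percentile(p[:,2],95),len(p))
    # grip
    m=(box(252,195,30) if S else box(360,185,25))&(z>.09)&(z<.2)&(hsv[...,2]<70);p=w[m]
    print('grip',p.mean(0),p.min(0),p.max(0),len(p)); r=cv2.minAreaRect(p[:,:2].astype(np.float32));print(r)
    # mat
    m=(box(268,238,45) if S else box(347,214,42))&(abs(z)<.02)&(hsv[...,2]<60);p=w[m]
    r=cv2.minAreaRect(p[:,:2].astype(np.float32));print('mat',r,np.median(p[:,2]),len(p))
    # scoop
    m=(box(268,238,45) if S else box(347,214,42))&(z>.015)&(z<.06)&(hsv[...,2]>60);p=w[m]
    r=cv2.minAreaRect(p[:,:2].astype(np.float32));print('scoop',r,np.percentile(p[:,2],[5,50,99]),len(p))
    for nm,(u,v) in dict(spec=(303,287),strips=(336,250),marker=(373,159)).items() if S else dict(spec=(291,168),strips=(278,197),marker=(285,387)).items():
        p=w[box(u,v,10)&(z>.008)];print(nm,np.nanmedian(p,0),np.nanmax(p[:,2]))
    m=(box(200,300,92) if S else box(352,143,58))&(hsv[...,2]>150)&(hsv[...,1]<50)
    k,l,st,ce=cv2.connectedComponentsWithStats(m.astype(np.uint8))
    for i in range(1,k):
        if st[i,4]>8:print('ice',st[i],ce[i].round(1),np.nanmedian(w[l==i],0).round(3),np.nanmax(w[l==i][:,2]).round(3))
E
python3 m.py
```

```text
scene pan ((0.5857553482055664, -0.2147895097732544), (0.2753128409385681, 0.17233240604400635), 19.490243911743164) nan 2280
bowl [0.59335122 0.27589703] 0.08201734593995151 0.06551168210941855 351
grip [ 0.51803316 -0.03077293  0.12935363] [ 0.5024714  -0.03601065  0.09048618] [ 0.52665461 -0.01971239  0.16490212] 316
((0.5149396061897278, -0.030906623229384422), (0.02485032007098198, 0.013006458058953285), 27.58271598815918)
mat ((0.5368075966835022, -0.013712309300899506), (0.1300005465745926, 0.16858209669589996), 84.58992767333984) 0.003915927363043819 894
scoop ((0.6239882707595825, -0.039819926023483276), (0.1047762930393219, 0.251285582780838), 78.52482604980469) [0.01726921 0.03287683 0.05993887] 730
spec [ 0.73240948 -0.10385835  0.0488236 ] 0.062251145495424334
strips [0.72250411 0.00918506 0.05293865] 0.07700015654285836
marker [0.563215   0.35772773 0.05326293] 0.06629893223162704
ice [ 108  208   94   50 2384] [139.2 224.2] [ 0.256 -0.187 -0.   ] 0.003
ice [255 228  37  30 613] [272.9 241.3] [ 0.56  -0.016  0.006] 0.008
ice [208 288  11   8  70] [212.9 291.6] [ 0.606 -
[... 1120 characters left out ...]
4526 ] 0.06444034749628966
strips [0.70662829 0.03451769 0.05143643] 0.0796587903770091
marker [0.51546937 0.47561839 0.01200006] 0.01803530917375016
ice [327  85  22  12 120] [336.7  88.6] [ 0.704 -0.448  0.052] 0.068
ice [399  85  11   3  17] [405.2  85.4] [ 0.51  -0.605  0.   ] 0.005
ice [330 134   6   6  31] [332.4 136.3] [ 0.653 -0.249  0.035] 0.042
ice [343 135   7   6  35] [346.2 137.4] [ 0.613 -0.259  0.035] 0.041
ice [317 138   7   6  34] [319.8 140.4] [ 0.681 -0.222  0.035] 0.042
ice [294 157   5  11  42] [295.6 161.7] [ 0.71  -0.099  0.057] 0.063
ice [294 169   5   8  30] [295.8 172. ] [ 0.703 -0.083  0.032] 0.044
ice [328 195  25   6  92] [337.9 198.4] [ 0.573 -0.054  0.006] 0.01
```

Call:
arm_command(
  rows=[
    [85, [0.39, -0.97, 0.1], [0, 0, 0.25]],
    [85, [0.39, -0.97, 0.1], [0, 0, 0.25]],
    [85, [0.39, -0.97, 0.1], [0, 0, 0.25]],
    [85, [0.39, -0.97, 0.1], [0, 0, 0.25]],
    [85, [0.39, -0.97, 0.1], [0, 0, 0.25]],
    [85, [0.39, -0.97, 0.1], [0, 0, 0.25]],
    [85, [0.39, -0.97, 0.1], [0, 0, 0.25]],
    [85, [0.39, -0.97, 0.1], [0, 0, 0.25]],
  ],
)

```text
time: 0.87
tool_pos: [0.3962, 0.2656, 0.2617]
tool_rot: [0.001, 0.036, 0.999, -0.0]
contact_force: [0.1, -0.1, 0.6]
gripper_width: 0.995
grasp_force: 0.0
```

Call:
arm_command(
  rows=[
    [85, [0.36, -0.97, 0], [0, 0, 0.25]],
    [85, [0.36, -0.97, 0], [0, 0, 0.25]],
    [85, [0.36, -0.97, 0], [0, 0, 0.25]],
    [85, [0.36, -0.97, 0], [0, 0, 0.25]],
    [85, [0.36, -0.97, 0], [0, 0, 0.25]],
    [85, [0.36, -0.97, 0], [0, 0, 0.25]],
    [85, [0.36, -0.97, 0], [0, 0, 0.25]],
    [85, [0.36, -0.97, 0], [0, 0, 0.25]],
    [85, [0.36, -0.97, 0], [0, 0, 0.25]],
  ],
)

```text
time: 1.62
tool_pos: [0.5046, -0.0278, 0.261]
tool_rot: [-0.0, -0.158, 0.987, -0.001]
contact_force: [0.2, 0.8, -0.5]
gripper_width: 0.995
grasp_force: 0.0
```

```bash
cat > m2.py <<'E'
from h import *
f=grab('wrist','w1');s=monitor.state();print(s['time'],s['tool_pos'],s['tool_rot'],s['joint_pos'].round(2))
print(-f['R'].T@f['t'],f['R'][2])
def reg(w,lo,hi,b): 
    with np.errstate(invalid='ignore'):
        return (w[...,2]>lo)&(w[...,2]<hi)&(w[...,0]>b[0])&(w[...,0]<b[1])&(w[...,1]>b[2])&(w[...,1]<b[3])
for n in('scene','side','wrist'):
    f=grab(n);w=cloud(f)
    b=(.44,.66,-.09,.07)
    for nm,lo,hi in(('grip',.1,.18),('griptop',.155,.18),('walltop',.03,.05),('floor',.005,.012)):
        p=w[reg(w,lo,hi,b)]
        if nm in('floor',):
            hsv=cv2.cvtColor(f['color'],cv2.COLOR_RGB2HSV)[...,2]; p=w[reg(w,lo,hi,b)&(hsv>110)]
        if len(p)>10: r=cv2.minAreaRect(p[:,:2].astype(np.float32));print(n,nm,np.round(r[0],4),np.round(r[1],4),round(r[2],1),np.median(p[:,2]).round(4),len(p))
    p=w[reg(w,.068,.077,(.42,.80,-.40,-.08))]
    q=p[~((abs(p[:,0]-.725)<.05)&(abs(p[:,1]+.095)<.04))]
    if len(q)>10:r=cv2.minAreaRect(q[:,:2].astype(np.float32));print(n,'pan',r,np.median(q[:,2]),len(q))
E
python3 m2.py
```

```text
1.6667 [ 0.50382494 -0.02525529  0.26087644] [-4.75472967e-04 -1.58539925e-01  9.87352450e-01  6.84592596e-05] [-0.2  -0.26  1.85 -0.    1.55 -2.09]
[ 0.42679372 -0.05312238  0.40495112] [ 0.30364181  0.09834379 -0.94769729]
scene grip [ 0.5133 -0.0288] [0.0255 0.0153] 9.0 0.1367 301
scene griptop [ 0.5131 -0.0288] [0.0248 0.0146] 5.9 0.1619 71
scene walltop [ 0.5323 -0.0248] [0.0634 0.0905] 5.1 0.0365 261
scene floor [ 0.5541 -0.022 ] [0.0848 0.0832] 4.7 0.0062 578
scene pan ((0.5933843851089478, -0.24180366098880768), (0.277983695268631, 0.11859552562236786), 19.542665481567383) 0.07182237137897467 1886
side grip [ 0.5117 -0.0231] [0.0239 0.0173] 4.2 0.139 214
side griptop [ 0.5114 -0.0227] [0.0163 0.023 ] 89.4 0.1624 62
side walltop [ 0.5325 -0.0222] [0.0637 0.0923] 5.3 0.0365 147
side floor [ 0.5566 -0.0225] [0.0782 0.0868] 5.8 0.0066 311
side pan ((0.5920864343643188, -0.23773133754730225), (0.2757294476032257, 0.1231612116098404), 19.799917221069336) 0.07116607329723094 577
wrist grip [ 0.5122 -0.0264] [0.0243 0.0141] 5.5 0.1636 846
wrist griptop [ 0.5123 -0.0264] [0.0241 0.0141] 5.4 0.1647 551
wrist walltop [ 0.5328 -0.024 ] [0.0636 0.0888] 7.6 0.039 624
wrist floor [ 0.5265 -0.026 ] [0.1079 0.1533] 87.6 0.007 2794
wrist pan ((0.594090461730957, -0.24083083868026733), (0.2766565680503845, 0.11864248663187027), 19.567426681518555) 0.07264667065072453 7426
```

The wrist and scene clouds agree: the grip is at (0.512, -0.026) with its top at 0.1645, the scoop yaw is 5.4°, and the pan is at (0.5935, -0.241) with a yaw of 19.6°. I'll align, descend and grasp.

Call:
arm_command(
  rows=[
    [85, [0.031, -0.014, -0.1], [0, 0, -0.143]],
    [85, [0.031, -0.014, -0.1], [0, 0, -0.143]],
    [85, [0.031, -0.014, -0.22], [0, 0, -0.143]],
    [85, [0.031, -0.014, -0.32], [0, 0, -0.143]],
    [85, [0.031, -0.014, -0.42], [0, 0, -0.143]],
    [85, [0.031, -0.014, -0.52], [0, 0, -0.143]],
    [85, [0.031, -0.014, -0.52], [0, 0, -0.143]],
    [85, [0.031, -0.014, -0.52], [0, 0, -0.143]],
  ],
)

```text
time: 2.48
tool_pos: [0.5111, -0.025, 0.1039]
tool_rot: [-0.002, -0.051, 0.999, 0.001]
contact_force: [-0.2, -0.4, 0.2]
gripper_width: 0.994
grasp_force: 0.0
```

```bash
cat > chk.py <<'E'
from h import *
from scipy.spatial.transform import Rotation as Ro
s=monitor.state();q=s['tool_rot'];R=Ro.from_quat([*q[1:],q[0]]).as_matrix()
print(s['time'],s['tool_pos'].round(4),'y-ang',np.degrees(np.arctan2(R[1,1],R[0,1])).round(2),'z',R[:,2].round(3),s['contact_force'].round(2),s['gripper_width'].round(3),s['grasp_force'],s['joint_pos'].round(2))
E
python3 chk.py
```

```text
Traceback (most recent call last):
  File "chk.py", line 4, in <module>
    print(s['time'],s['tool_pos'].round(4),'y-ang',np.degrees(np.arctan2(R[1,1],R[0,1])).round(2),'z',R[:,2].round(3),s['contact_force'].round(2),s['gripper_width'].round(3),s['grasp_force'],s['joint_pos'].round(2))
                                                                                                                                                  ^^^^^^^^^^^^^^^^^^^^^^^^
AttributeError: 'float' object has no attribute 'round'
```

Call:
arm_command(
  rows=[
    [0, [0.002, -0.002, 0], [0, 0, -0.005]],
    [0, [0.002, -0.002, 0], [0, 0, -0.005]],
    [0, [0.002, -0.002, 0], [0, 0, -0.005]],
    [0, [0.002, -0.002, 0], [0, 0, -0.005]],
    [0, [0.002, -0.002, 0], [0, 0, -0.005]],
    [0, [0.002, -0.002, 0], [0, 0, -0.005]],
    [0, [0.002, -0.002, 0], [0, 0, -0.005]],
    [0, [0.002, -0.002, 0], [0, 0, -0.005]],
    [0, [0.002, -0.002, 0], [0, 0, -0.005]],
    [0, [0.002, -0.002, 0], [0, 0, -0.005]],
  ],
)

```text
time: 3.32
tool_pos: [0.5137, -0.0273, 0.106]
tool_rot: [0.0, -0.046, 0.999, -0.0]
contact_force: [-1.5, 1.5, 5.5]
gripper_width: 0.156
grasp_force: 60.7
```

```bash
sed -i "s/s\['gripper_width'\].round(3)/s['gripper_width']/" chk.py; python3 chk.py
```

```text
3.3167 [ 0.5137 -0.0273  0.106 ] y-ang 95.22 z [ 0.001 -0.    -1.   ] [-1.49  1.53  5.5 ] 0.155533324577537 60.69468140602112 [-0.2  -0.1   1.98  0.    1.26 -1.86]
```

Call:
arm_command(
  rows=[
    [0, [0, 0, 0.08], [0, 0, 0]],
    [0, [0, 0, 0.18], [0, 0, 0]],
    [0, [0, 0, 0.3], [0, 0, 0]],
    [0, [0, -0.05, 0.4], [0, 0, 0]],
    [0, [-0.01, -0.17, 0.4], [0, 0, 0.03]],
    [0, [-0.03, -0.3, 0.4], [0, 0, 0.06]],
    [0, [-0.04, -0.43, 0.4], [0, 0, 0.09]],
    [0, [-0.06, -0.56, 0.4], [0, 0, 0.12]],
    [0, [-0.07, -0.69, 0.4], [0, 0, 0.159]],
    [0, [-0.08, -0.79, 0.4], [0, 0, 0.159]],
    [0, [-0.08, -0.836, 0.4], [0, 0, 0.159]],
    [0, [-0.08, -0.836, 0.4], [0, 0, 0.159]],
  ],
)

```text
time: 4.32
tool_pos: [0.4885, -0.2805, 0.224]
tool_rot: [-0.001, -0.168, 0.986, 0.0]
contact_force: [-0.9, -0.3, -1.5]
gripper_width: 0.16
grasp_force: 59.7
```

```bash
cat > m3.py <<'E'
import sys
from h import *
exec(open('chk.py').read())
def reg(w,lo,hi,b): 
    with np.errstate(invalid='ignore'):
        return (w[...,2]>lo)&(w[...,2]<hi)&(w[...,0]>b[0])&(w[...,0]<b[1])&(w[...,1]>b[2])&(w[...,1]<b[3])
for n in('scene','side','wrist'):
    f=grab(n,n+'_'+sys.argv[1]);w=cloud(f)
    p=w[reg(w,s['tool_pos'][2]-.078,s['tool_pos'][2]-.055,(.44,.66,-.36,-.18))]
    if len(p)>10: r=cv2.minAreaRect(p[:,:2].astype(np.float32));print(n,np.round(r[0],4),np.round(r[1],4),round(r[2],1),p[:,2].min(),p[:,2].max(),len(p))
E
python3 m3.py t1
```

```text
4.3167 [ 0.4885 -0.2805  0.224 ] y-ang 109.3 z [-0.002  0.001 -1.   ] [-0.92 -0.32 -1.45] 0.15973487705139205 59.664891958236694 [-0.65 -0.09  1.76 -0.    1.47 -2.56]
scene [ 0.508  -0.2738] [0.068  0.0899] 17.9 0.1459699375968111 0.16816122792788094 584
side [ 0.5057 -0.2694] [0.0639 0.0944] 20.7 0.14596287946344483 0.16881651321884728 200
wrist [ 0.5088 -0.2699] [0.0678 0.0885] 19.2 0.14595963657535968 0.16885209196052767 2258
```

Call:
arm_command(
  rows=[
    [0, [0, 0, -0.08], [0, 0, 0.003]],
    [0, [0, 0, -0.16], [0, 0, 0.003]],
    [0, [0, 0, -0.24], [0, 0, 0.003]],
    [0, [0, 0, -0.29], [0, 0, 0.003]],
    [0, [0, 0, -0.32], [0, 0, 0.003]],
    [0, [0, 0, -0.327], [0, 0, 0.003]],
    [0, [0, 0, -0.333], [0, 0, 0.003]],
    [0, [0, 0, -0.333], [0, 0, 0.003]],
  ],
)

```text
time: 5.13
tool_pos: [0.4901, -0.2779, 0.1264]
tool_rot: [0.001, -0.172, 0.985, -0.001]
contact_force: [-0.6, 0.7, -1.1]
gripper_width: 0.156
grasp_force: 59.6
```

Call:
arm_command(
  rows=[
    [0, [0, 0, -0.005], [0, 0, 0]],
    [0, [0, 0, -0.01], [0, 0, 0]],
    [0, [0, 0, -0.01], [0, 0, 0]],
  ],
)

```text
time: 5.38
tool_pos: [0.4896, -0.2783, 0.123]
tool_rot: [0.0, -0.172, 0.985, -0.0]
contact_force: [-0.1, -0.2, -0.8]
gripper_width: 0.155
grasp_force: 59.6
```

Call:
arm_command(
  rows=[
    [0, [0, 0, -0.005], [0, 0, 0]],
    [0, [0, 0, -0.01], [0, 0, 0]],
    [0, [0, 0, -0.01], [0, 0, 0]],
  ],
)

```text
time: 5.63
tool_pos: [0.4892, -0.278, 0.1191]
tool_rot: [-0.0, -0.172, 0.985, 0.0]
contact_force: [0.2, -0.7, -1.1]
gripper_width: 0.157
grasp_force: 59.6
```

Call:
arm_command(
  rows=[
    [0, [0, 0, -0.003], [0, 0, 0]],
    [0, [0, 0, -0.006], [0, 0, 0]],
    [0, [0, 0, -0.006], [0, 0, 0]],
  ],
)

```text
time: 5.88
tool_pos: [0.4892, -0.278, 0.1173]
tool_rot: [-0.0, -0.172, 0.985, 0.0]
contact_force: [0.9, -0.7, -0.4]
gripper_width: 0.158
grasp_force: 59.6
```

Call:
arm_command(
  rows=[
    [0, [0, 0, -0.004], [0, 0, 0]],
    [0, [0, 0, -0.004], [0, 0, 0]],
    [0, [0, 0, -0.004], [0, 0, 0]],
  ],
)

```text
time: 6.13
tool_pos: [0.4895, -0.2782, 0.117]
tool_rot: [0.0, -0.172, 0.985, -0.0]
contact_force: [-2.5, 0.7, 4.0]
gripper_width: 0.157
grasp_force: 60.1
```

```bash
python3 chk.py
```

```text
6.1333 [ 0.4895 -0.2782  0.117 ] y-ang 109.81 z [ 0. -0. -1.] [-2.5   0.66  3.98] 0.15655522737447233 60.07229804992676 [-0.65  0.    1.86 -0.    1.28 -2.57]
```

Contact at TCP z 0.117, so the plate is at about 0.0155. Now I'll tilt the lip down slightly and push towards the ice.

Call:
arm_command(
  rows=[
    [0, [0, 0, 0.01], [-0.0074, 0.0209, 0]],
    [0, [0, 0, 0.01], [-0.0074, 0.0209, 0]],
    [0, [0.025, 0.009, 0.01], [-0.0074, 0.0209, 0]],
    [0, [0.05, 0.018, 0.01], [-0.0074, 0.0209, 0]],
    [0, [0.075, 0.027, 0.01], [-0.0074, 0.0209, 0]],
    [0, [0.1, 0.036, 0.01], [-0.0074, 0.0209, 0]],
    [0, [0.125, 0.0445, 0.01], [-0.0074, 0.0209, 0]],
    [0, [0.15, 0.0534, 0.01], [-0.0074, 0.0209, 0]],
    [0, [0.175, 0.0623, 0.01], [-0.0074, 0.0209, 0]],
    [0, [0.2, 0.0712, 0.01], [-0.0074, 0.0209, 0]],
  ],
)

```text
time: 6.97
tool_pos: [0.5502, -0.2566, 0.1197]
tool_rot: [-0.017, -0.172, 0.985, -0.003]
contact_force: [-4.2, -1.1, 4.7]
gripper_width: 0.158
grasp_force: 60.6
```

```bash
cat > ice.py <<'E'
import sys
from h import *
exec(open('chk.py').read())
P=np.array([.5935,-.241]);c,si=np.cos(np.radians(19.6)),np.sin(np.radians(19.6))
print('tcp pan',((s['tool_pos'][:2]-P)@np.array([[c,-si],[si,c]])).round(4))
for n in('scene','side','wrist'):
    f=grab(n,n+'_'+sys.argv[1]);w=cloud(f);hsv=cv2.cvtColor(f['color'],cv2.COLOR_RGB2HSV)
    d=(w[...,:2]-P)@np.array([[c,-si],[si,c]])
    with np.errstate(invalid='ignore'): m=(abs(d[...,0])<.128)&(abs(d[...,1])<.049)&(w[...,2]<.065)&(w[...,2]>.022)&(hsv[...,2]>150)&(hsv[...,1]<50)
    k,l,st,ce=cv2.connectedComponentsWithStats(m.astype(np.uint8),connectivity=4)
    for i in range(1,k):
        if st[i,4]>8:print(n,st[i,4],ce[i].round(0),np.nanmean(d[l==i],0).round(3),np.nanmax(w[l==i][:,2]).round(3))
E
python3 ice.py p1
```

```text
6.9667 [ 0.5502 -0.2566  0.1197] y-ang 109.81 z [-0.033 -0.012 -0.999] [-4.19 -1.08  4.74] 0.1580775443451525 60.649813413619995 [-0.55  0.12  1.73 -0.03  1.31 -2.46]
tcp pan [-0.046  -0.0002]
scene 154 [229. 298.] [0.054 0.018] 0.04
scene 77 [251. 304.] [0.1  0.02] 0.04
scene 41 [211. 313.] [ 0.044 -0.024] 0.039
scene 86 [236. 318.] [ 0.092 -0.017] 0.04
side 29 [327. 136.] [ 0.067 -0.031] 0.041
side 29 [335. 138.] [ 0.044 -0.023] 0.04
side 29 [320. 140.] [ 0.089 -0.011] 0.039
wrist 742 [271. 233.] [-0.028 -0.035] 0.056
wrist 268 [357. 214.] [-0.047  0.026] 0.056
wrist 17 [341. 346.] [0.075 0.019] 0.04
wrist 53 [297. 361.] [ 0.089 -0.018] 0.04
wrist 44 [342. 364.] [0.092 0.02 ] 0.04
```

Call:
arm_command(
  rows=[
    [0, [0.025, 0.009, 0], [0, 0, 0]],
    [0, [0.05, 0.018, 0], [0, 0, 0]],
    [0, [0.069, 0.0246, 0], [0, 0, 0]],
    [0, [0.088, 0.0313, 0], [0, 0, 0]],
    [0, [0.107, 0.0381, 0], [0, 0, 0]],
    [0, [0.126, 0.0449, 0], [0, 0, 0]],
    [0, [0.145, 0.0516, 0], [0, 0, 0]],
    [0, [0.164, 0.0584, 0], [0, 0, 0]],
    [0, [0.176, 0.0627, 0], [0, 0, 0]],
    [0, [0.188, 0.067, 0], [0, 0, 0]],
  ],
)

```text
time: 7.95
tool_pos: [0.6057, -0.2369, 0.1198]
tool_rot: [-0.018, -0.172, 0.985, -0.003]
contact_force: [-3.0, -0.6, 6.4]
gripper_width: 0.156
grasp_force: 60.9
```

```bash
python3 ice.py p2
```

```text
7.95 [ 0.6057 -0.2369  0.1198] y-ang 109.8 z [-0.034 -0.012 -0.999] [-3.04 -0.57  6.38] 0.1559928100211549 60.89276432991028 [-0.48  0.22  1.62 -0.03  1.32 -2.39]
tcp pan [ 0.0129 -0.0002]
scene 64 [254. 296.] [0.098 0.036] 0.043
scene 10 [258. 303.] [0.11  0.027] 0.039
scene 209 [243. 314.] [ 0.1   -0.006] 0.042
side 111 [315. 140.] [ 0.103 -0.014] 0.042
wrist 796 [272. 233.] [ 0.03  -0.034] 0.056
wrist 312 [357. 213.] [0.011 0.025] 0.057
```

Call:
arm_command(
  rows=[
    [0, [0.01, 0.0036, 0], [0, 0, 0]],
    [0, [0.02, 0.0071, 0], [0, 0, 0]],
    [0, [0.03, 0.0107, 0], [0, 0, 0]],
    [0, [0.04, 0.0142, 0], [0, 0, 0]],
    [0, [0.05, 0.0178, 0], [0, 0, 0]],
    [0, [0.056, 0.02, 0], [0, 0, 0]],
    [0, [0.062, 0.0221, 0], [0, 0, 0]],
    [0, [0.068, 0.0242, 0], [0, 0, 0]],
    [0, [0.074, 0.0263, 0], [0, 0, 0]],
    [0, [0.078, 0.0278, 0], [0, 0, 0]],
  ],
)

```text
time: 8.93
tool_pos: [0.6286, -0.2288, 0.1199]
tool_rot: [-0.018, -0.172, 0.985, -0.003]
contact_force: [-5.0, -2.1, 7.9]
gripper_width: 0.153
grasp_force: 60.9
```

```bash
python3 ice.py p3; python3 -c "
import cv2,numpy as np
a=cv2.imread('pics/scene_p3.png')[190:370,110:320];b=cv2.imread('pics/side_p3.png')[95:185,290:420]
cv2.imwrite('pics/v3.png',np.hstack([cv2.resize(a,(400,343)),cv2.resize(b,(400,343))]))"
```

```text
8.9333 [ 0.6286 -0.2288  0.1199] y-ang 109.79 z [-0.034 -0.012 -0.999] [-4.99 -2.12  7.9 ] 0.15268607134578904 60.92704653739929 [-0.45  0.26  1.58 -0.03  1.33 -2.36]
tcp pan [ 0.0371 -0.0003]
scene 94 [250. 299.] [0.095 0.027] 0.045
scene 14 [260. 300.] [0.112 0.033] 0.042
scene 19 [253. 310.] [0.111 0.009] 0.042
scene 117 [239. 318.] [ 0.098 -0.017] 0.044
side 113 [312. 139.] [ 0.11  -0.013] 0.047
wrist 798 [272. 233.] [ 0.053 -0.034] 0.057
wrist 319 [356. 213.] [0.034 0.025] 0.057
wrist 32 [368. 273.] [0.091 0.038] 0.039
```

View pics/v3.png

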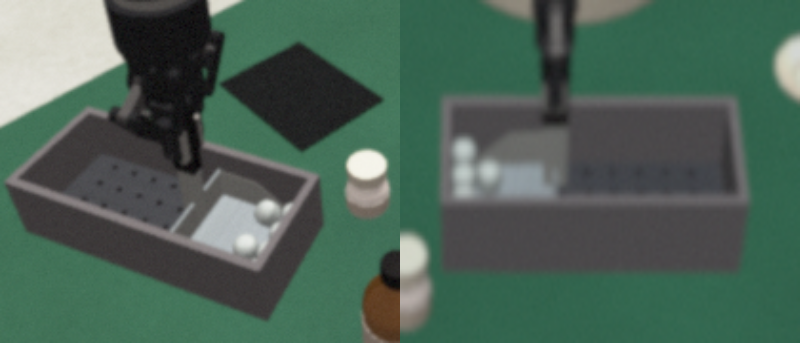

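The picture shows two pieces on the scoop floor and a row standing against the end wall at the lip. I'll push the last centimetre.

Call:
arm_command(
  rows=[
    [0, [0.006, 0.0021, 0], [0, 0, 0]],
    [0, [0.012, 0.0043, 0], [0, 0, 0]],
    [0, [0.018, 0.0064, 0], [0, 0, 0]],
    [0, [0.024, 0.0085, 0], [0, 0, 0]],
    [0, [0.029, 0.0103, 0], [0, 0, 0]],
    [0, [0.029, 0.0103, 0], [0, 0, 0]],
  ],
)

```text
time: 9.58
tool_pos: [0.6374, -0.2256, 0.1198]
tool_rot: [-0.018, -0.172, 0.985, -0.003]
contact_force: [-4.3, -1.5, 6.5]
gripper_width: 0.156
grasp_force: 60.8
```

```bash
python3 ice.py p4; python3 -c "
import cv2,numpy as np
a=cv2.imread('pics/scene_p4.png')[260:350,180:300];b=cv2.imread('pics/side_p4.png')[110:170,290:370]
cv2.imwrite('pics/v4.png',np.hstack([cv2.resize(a,(400,300),interpolation=2),cv2.resize(b,(400,300),interpolation=2)]))"
```

```text
9.5833 [ 0.6374 -0.2256  0.1198] y-ang 109.79 z [-0.034 -0.012 -0.999] [-4.26 -1.48  6.47] 0.15638019307192633 60.76503396034241 [-0.44  0.27  1.56 -0.03  1.34 -2.35]
tcp pan [ 0.0465 -0.0002]
scene 125 [252. 300.] [0.099 0.026] 0.047
scene 24 [252. 311.] [0.111 0.007] 0.041
scene 138 [240. 319.] [ 0.1   -0.019] 0.051
side 31 [310. 132.] [ 0.117 -0.034] 0.052
side 53 [310. 142.] [ 0.117 -0.003] 0.044
side 32 [318. 140.] [ 0.094 -0.011] 0.043
wrist 795 [272. 233.] [ 0.063 -0.034] 0.057
wrist 317 [356. 213.] [0.044 0.025] 0.057
wrist 9 [372. 228.] [0.067 0.041] 0.024
wrist 123 [358. 257.] [0.086 0.03 ] 0.041
wrist 9 [287. 255.] [ 0.087 -0.025] 0.031
wrist 17 [373. 290.] [0.112 0.042] 0.042
wrist 92 [261. 295.] [ 0.111 -0.044] 0.052
```

View pics/v4.png

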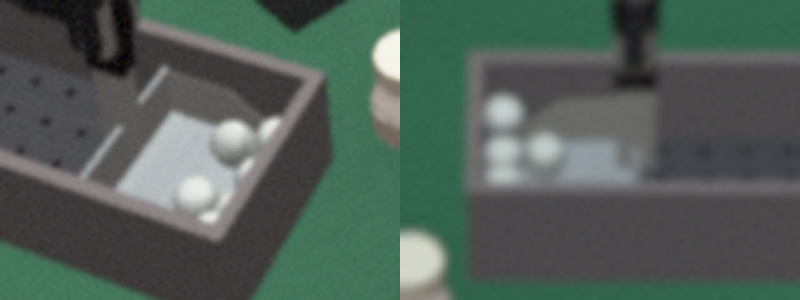

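```bash
python3 -c "
import numpy as np
v=np.array([-80.4,103.9])
for th in(2.5,5,7.5,10,12.5,15,17.5,20,22):
    t=np.radians(th);r=np.array([v[0]*np.cos(t)-v[1]*np.sin(t),v[0]*np.sin(t)+v[1]*np.cos(t)])
    p=np.radians(max(0,th-2));d=r-v+[-1,85*np.sin(p)+(th>2.5)*1.5]
    print([0,[round(d[0]*.942/300,3),round(d[0]*.3355/300,4),round(d[1]/300,3)],[round(.3355*th/90,4),round(-.942*th/90,4),0]],d.round(1))
"
```

```text
[0, [np.float64(-0.017), np.float64(-0.0061), np.float64(-0.01)], [0.0093, -0.0262, 0]] [-5.5 -2.9]
[0, [np.float64(-0.031), np.float64(-0.0109), np.float64(-0.005)], [0.0186, -0.0523, 0]] [-9.7 -1.5]
[0, [np.float64(-0.044), np.float64(-0.0155), np.float64(-0.006)], [0.028, -0.0785, 0]] [-13.9  -1.7]
[0, [np.float64(-0.056), np.float64(-0.0199), np.float64(-0.007)], [0.0373, -0.1047, 0]] [-17.8  -2.2]
[0, [np.float64(-0.068), np.float64(-0.0241), np.float64(-0.01)], [0.0466, -0.1308, 0]] [-21.6  -2.9]
[0, [np.float64(-0.079), np.float64(-0.0281), np.float64(-0.012)], [0.0559, -0.157, 0]] [-25.2  -3.7]
[0, [np.float64(-0.09), np.float64(-0.0319), np.float64(-0.016)], [0.0652, -0.1832, 0]] [-28.5  -4.8]
[0, [np.float64(-0.099), np.float64(-0.0354), np.float64(-0.02)], [0.0746, -0.2093, 0]] [-31.7  -6. ]
[0, [np.float64(-0.107), np.float64(-0.0381), np.float64(-0.024)], [0.082, -0.2303, 0]] [-34.1  -7.1]
```

Call:
arm_command(
  rows=[
    [0, [-0.017, -0.0061, -0.008], [0.0093, -0.0262, 0]],
    [0, [-0.031, -0.0109, -0.003], [0.0186, -0.0523, 0]],
    [0, [-0.044, -0.0155, -0.003], [0.028, -0.0785, 0]],
    [0, [-0.056, -0.0199, -0.004], [0.0373, -0.1047, 0]],
    [0, [-0.068, -0.0241, -0.007], [0.0466, -0.1308, 0]],
    [0, [-0.079, -0.0281, -0.009], [0.0559, -0.157, 0]],
    [0, [-0.09, -0.0319, -0.013], [0.0652, -0.1832, 0]],
    [0, [-0.099, -0.0354, -0.016], [0.0746, -0.2093, 0]],
    [0, [-0.099, -0.0354, -0.016], [0.0746, -0.2093, 0]],
    [0, [-0.099, -0.0354, -0.016], [0.0746, -0.2093, 0]],
  ],
)

```text
time: 10.57
tool_pos: [0.6069, -0.2355, 0.113]
tool_rot: [0.153, -0.169, 0.973, 0.027]
contact_force: [0.1, -0.1, -2.3]
gripper_width: 0.155
grasp_force: 59.7
```

```bash
python3 ice.py p5; python3 -c "
import cv2,numpy as np
a=cv2.imread('pics/scene_p5.png')[250:355,160:300];b=cv2.imread('pics/side_p5.png')[110:170,290:370]
cv2.imwrite('pics/v5.png',np.hstack([cv2.resize(a,(400,300),interpolation=2),cv2.resize(b,(400,300),interpolation=2)]))"
```

```text
10.5667 [ 0.6069 -0.2355  0.113 ] y-ang 109.74 z [ 0.288  0.105 -0.952] [ 0.1  -0.08 -2.33] 0.15486343768100075 59.65096592903137 [-0.59  0.08  1.81  0.29  1.08 -2.62]
tcp pan [0.0145 0.0007]
scene 824 [239. 305.] [0.085 0.005] 0.063
side 242 [321. 139.] [ 0.086 -0.006] 0.064
wrist 2332 [281. 234.] [ 0.064 -0.028] 0.062
wrist 1927 [355. 232.] [0.059 0.027] 0.055
```

View pics/v5.png

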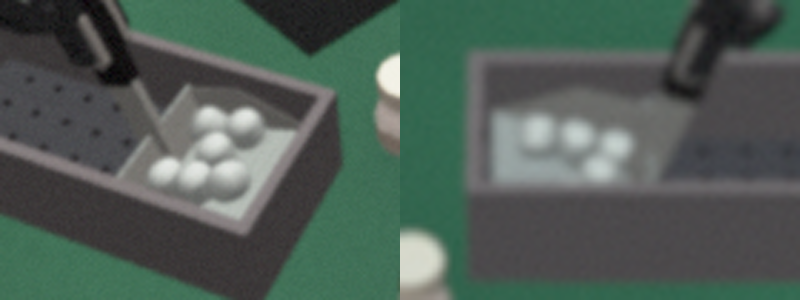

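All six pieces lie on the scoop, tilted back 18°. I'll lift straight up.

Call:
arm_command(
  rows=[
    [0, [-0.004, -0.0014, 0.015], [0, 0, 0]],
    [0, [-0.006, -0.002, 0.045], [0, 0, 0]],
    [0, [-0.006, -0.002, 0.09], [0, 0, 0]],
    [0, [-0.006, -0.002, 0.145], [0, 0, 0]],
    [0, [-0.006, -0.002, 0.2], [0, 0, 0]],
    [0, [-0.006, -0.002, 0.255], [0, 0, 0]],
    [0, [-0.006, -0.002, 0.31], [0, 0, 0]],
    [0, [-0.006, -0.002, 0.355], [0, 0, 0]],
    [0, [-0.006, -0.002, 0.385], [0, 0, 0]],
    [0, [-0.006, -0.002, 0.4], [0, 0, 0]],
    [0, [-0.006, -0.002, 0.4], [0, 0, 0]],
  ],
)

```text
time: 11.63
tool_pos: [0.6069, -0.2367, 0.2365]
tool_rot: [0.155, -0.17, 0.973, 0.026]
contact_force: [-0.2, -0.3, -2.0]
gripper_width: 0.158
grasp_force: 59.6
```

Call:
arm_command(
  rows=[
    [0, [-0.006, 0.017, 0], [0, 0, 0]],
    [0, [-0.018, 0.055, 0], [0, 0, 0]],
    [0, [-0.037, 0.11, 0], [0, 0, 0]],
    [0, [-0.06, 0.18, 0], [0, 0, 0]],
    [0, [-0.087, 0.26, 0], [0, 0, 0]],
    [0, [-0.117, 0.35, 0], [0, 0, 0]],
    [0, [-0.147, 0.44, 0], [0, 0, 0]],
    [0, [-0.177, 0.53, 0], [0, 0, 0]],
    [0, [-0.207, 0.62, 0], [0, 0, 0]],
    [0, [-0.23, 0.69, 0], [0, 0, 0]],
    [0, [-0.245, 0.735, 0], [0, 0, 0]],
    [0, [-0.253, 0.76, 0], [0, 0, 0]],
  ],
)

```text
time: 12.63
tool_pos: [0.5286, -0.0058, 0.233]
tool_rot: [0.153, -0.171, 0.973, 0.027]
contact_force: [1.3, 0.2, -3.1]
gripper_width: 0.159
grasp_force: 59.7
```

Call:
arm_command(
  rows=[
    [0, [-0.006, 0.017, 0], [0, 0, 0.005]],
    [0, [-0.018, 0.055, 0], [0, 0, 0.01]],
    [0, [-0.037, 0.11, 0], [0, 0, 0.02]],
    [0, [-0.06, 0.18, 0], [0, 0, 0.03]],
    [0, [-0.087, 0.26, 0], [0, 0, 0.04]],
    [0, [-0.117, 0.35, 0], [0, 0, 0.05]],
    [0, [-0.147, 0.44, 0], [0, 0, 0.055]],
    [0, [-0.177, 0.53, 0], [0, 0, 0.06]],
    [0, [-0.207, 0.62, 0], [0, 0, 0.06]],
    [0, [-0.23, 0.69, 0], [0, 0, 0.06]],
    [0, [-0.242, 0.725, 0], [0, 0, 0.06]],
    [0, [-0.246, 0.738, 0], [0, 0, 0.06]],
  ],
)

```text
time: 13.63
tool_pos: [0.4558, 0.2146, 0.2342]
tool_rot: [0.152, -0.216, 0.964, 0.034]
contact_force: [0.1, -0.1, -2.6]
gripper_width: 0.161
grasp_force: 59.7
```

```bash
python3 chk.py
python3 - <<'E'
from h import *
a=grab('scene');b=grab('side')
cv2.imwrite('pics/v6.png',np.hstack([cv2.resize(a['color'][90:250,220:440,::-1],(400,291)),cv2.resize(b['color'][200:360,200:420,::-1],(400,291))]))
E
```

```text
13.6333 [0.4558 0.2146 0.2342] y-ang 115.32 z [ 0.279  0.132 -0.951] [ 0.12 -0.15 -2.57] 0.1607996514389859 59.6620899438858 [ 0.26 -0.48  2.08  0.06  1.23 -1.76]
```

View pics/v6.png

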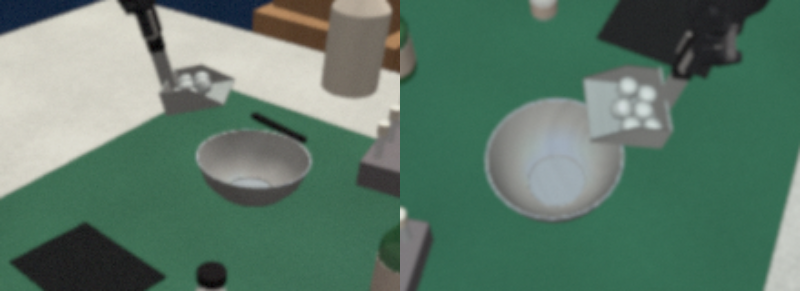

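Six pieces sit at the back of the scoop, with the lip over the bowl. I'll compute the pour rows with the pivot at the lip.

```bash
python3 -c "
import numpy as np
def tcp(p,lx,lz):
    t=np.radians(p);return np.array([lx-84*np.cos(t)-101*np.sin(t), lz-84*np.sin(t)+101*np.cos(t)])
def seq(S):
    p0=S[0];b=tcp(*p0);out=[]
    for s in S[1:]:
        d=tcp(*s)-b;n=p0[0]-s[0]
        out.append([0,[round(float(x),3) for x in(d[0]*.904/300,d[0]*.427/300,d[1]/300)],[round(-.427*n/90,4),round(.904*n/90,4),0]])
    print(out)
I=lambda a,b,n:[tuple(np.array(a)+(np.array(b)-a)*i/n) for i in range(n+1)]
seq(I((18,-40,164),(4,-38,94),9))
seq(I((4,-38,94),(-20,-38,84),12))
seq(I((-20,-38,84),(-42,-34,78),11))
"
```

```text
[[0, [0.007, 0.003, -0.016], [np.float64(-0.0074), np.float64(0.0156), 0]], [0, [0.013, 0.006, -0.032], [np.float64(-0.0148), np.float64(0.0312), 0]], [0, [0.02, 0.01, -0.048], [np.float64(-0.0221), np.float64(0.0469), 0]], [0, [0.028, 0.013, -0.065], [np.float64(-0.0295), np.float64(0.0625), 0]], [0, [0.035, 0.017, -0.082], [np.float64(-0.0369), np.float64(0.0781), 0]], [0, [0.043, 0.02, -0.099], [np.float64(-0.0443), np.float64(0.0937), 0]], [0, [0.051, 0.024, -0.116], [np.float64(-0.0517), np.float64(0.1094), 0]], [0, [0.059, 0.028, -0.133], [np.float64(-0.059), np.float64(0.125), 0]], [0, [0.067, 0.032, -0.151], [np.float64(-0.0664), np.float64(0.1406), 0]]]
[[0, [0.01, 0.005, 0.008], [np.float64(-0.0095), np.float64(0.0201), 0]], [0, [0.021, 0.01, 0.015], [np.float64(-0.019), np.float64(0.0402), 0]], [0, [0.031, 0.015, 0.022], [np.float64(-0.0285), np.float64(0.0603), 0]], [0, [0.042, 0.02, 0.028], [np.float64(-0.038), np.float64(0.0804), 0]], [0, [0.054, 0.025, 0.034], [np.float64(-0.0474), np.float64(0.1004), 0]], [0, [0.065, 0.031, 0.039], [np.float64(-0.0569), np.float64(0.1
[... 559 characters left out ...]
oat64(-0.019), np.float64(0.0402), 0]], [0, [0.043, 0.02, 0.008], [np.float64(-0.0285), np.float64(0.0603), 0]], [0, [0.058, 0.027, 0.009], [np.float64(-0.038), np.float64(0.0804), 0]], [0, [0.072, 0.034, 0.01], [np.float64(-0.0474), np.float64(0.1004), 0]], [0, [0.087, 0.041, 0.011], [np.float64(-0.0569), np.float64(0.1205), 0]], [0, [0.102, 0.048, 0.011], [np.float64(-0.0664), np.float64(0.1406), 0]], [0, [0.117, 0.055, 0.01], [np.float64(-0.0759), np.float64(0.1607), 0]], [0, [0.132, 0.062, 0.009], [np.float64(-0.0854), np.float64(0.1808), 0]], [0, [0.146, 0.069, 0.008], [np.float64(-0.0949), np.float64(0.2009), 0]], [0, [0.161, 0.076, 0.005], [np.float64(-0.1044), np.float64(0.221), 0]]]
```

Call:
arm_command(
  rows=[
    [0, [0.007, 0.003, -0.016], [-0.0074, 0.0156, 0]],
    [0, [0.013, 0.006, -0.032], [-0.0148, 0.0312, 0]],
    [0, [0.02, 0.01, -0.048], [-0.0221, 0.0469, 0]],
    [0, [0.028, 0.013, -0.065], [-0.0295, 0.0625, 0]],
    [0, [0.035, 0.017, -0.082], [-0.0369, 0.0781, 0]],
    [0, [0.043, 0.02, -0.099], [-0.0443, 0.0937, 0]],
    [0, [0.051, 0.024, -0.116], [-0.0517, 0.1094, 0]],
    [0, [0.059, 0.028, -0.133], [-0.059, 0.125, 0]],
    [0, [0.067, 0.032, -0.151], [-0.0664, 0.1406, 0]],
    [0, [0.067, 0.032, -0.151], [-0.0664, 0.1406, 0]],
  ],
)

```text
time: 14.57
tool_pos: [0.4776, 0.2215, 0.188]
tool_rot: [0.033, -0.217, 0.976, 0.007]
contact_force: [-0.1, -0.7, -3.2]
gripper_width: 0.155
grasp_force: 59.6
```

Call:
arm_command(
  rows=[
    [0, [0.01, 0.005, 0.008], [-0.0095, 0.0201, 0]],
    [0, [0.021, 0.01, 0.015], [-0.019, 0.0402, 0]],
    [0, [0.031, 0.015, 0.022], [-0.0285, 0.0603, 0]],
    [0, [0.042, 0.02, 0.028], [-0.038, 0.0804, 0]],
    [0, [0.054, 0.025, 0.034], [-0.0474, 0.1004, 0]],
    [0, [0.065, 0.031, 0.039], [-0.0569, 0.1205, 0]],
    [0, [0.077, 0.037, 0.044], [-0.0664, 0.1406, 0]],
    [0, [0.089, 0.042, 0.049], [-0.0759, 0.1607, 0]],
    [0, [0.102, 0.048, 0.053], [-0.0854, 0.1808, 0]],
    [0, [0.114, 0.054, 0.057], [-0.0949, 0.2009, 0]],
    [0, [0.127, 0.06, 0.06], [-0.1044, 0.221, 0]],
    [0, [0.14, 0.066, 0.062], [-0.1139, 0.2411, 0]],
  ],
)

```text
time: 15.57
tool_pos: [0.5198, 0.2417, 0.2084]
tool_rot: [-0.169, -0.214, 0.961, -0.039]
contact_force: [0.5, -0.1, -1.4]
gripper_width: 0.158
grasp_force: 59.7
```

Call:
arm_command(
  rows=[
    [0, [0.014, 0.007, 0.003], [-0.0095, 0.0201, 0]],
    [0, [0.029, 0.013, 0.006], [-0.019, 0.0402, 0]],
    [0, [0.043, 0.02, 0.008], [-0.0285, 0.0603, 0]],
    [0, [0.058, 0.027, 0.009], [-0.038, 0.0804, 0]],
    [0, [0.072, 0.034, 0.01], [-0.0474, 0.1004, 0]],
    [0, [0.087, 0.041, 0.011], [-0.0569, 0.1205, 0]],
    [0, [0.102, 0.048, 0.011], [-0.0664, 0.1406, 0]],
    [0, [0.117, 0.055, 0.01], [-0.0759, 0.1607, 0]],
    [0, [0.132, 0.062, 0.009], [-0.0854, 0.1808, 0]],
    [0, [0.146, 0.069, 0.008], [-0.0949, 0.2009, 0]],
    [0, [0.161, 0.076, 0.005], [-0.1044, 0.221, 0]],
  ],
)

```text
time: 16.48
tool_pos: [0.5683, 0.2645, 0.2098]
tool_rot: [-0.349, -0.203, 0.911, -0.079]
contact_force: [-0.5, -0.3, -1.6]
gripper_width: 0.159
grasp_force: 59.8
```

```bash
python3 chk.py
python3 - <<'E'
from h import *
a=grab('scene');b=grab('side')
cv2.imwrite('pics/v7.png',np.hstack([cv2.resize(a['color'][90:250,220:440,::-1],(400,291)),cv2.resize(b['color'][200:360,200:420,::-1],(400,291))]))
E
```

```text
16.4833 [0.5683 0.2645 0.2098] y-ang 115.2 z [-0.604 -0.285 -0.744] [-0.53 -0.27 -1.57] 0.1588790225581648 59.774519205093384 [ 0.35  0.55  1.17 -0.08  2.15 -1.68]
```

View pics/v7.png

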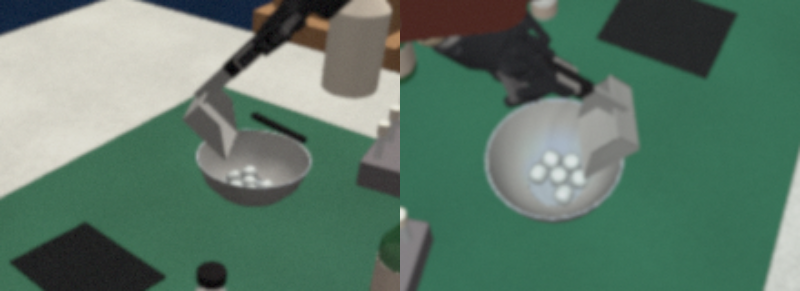

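All six pieces are in the bowl: the cluster is at (557,175) in the right-hand crop. I'll retreat upwards, level the scoop and return it to the mat.

Call:
arm_command(
  rows=[
    [0, [0, 0, 0.08], [0, 0, 0]],
    [0, [0, 0, 0.2], [0, 0, 0]],
    [0, [-0.02, -0.01, 0.33], [0, 0, 0]],
    [0, [-0.05, -0.04, 0.33], [0.03, -0.065, 0]],
    [0, [-0.08, -0.1, 0.33], [0.063, -0.133, 0]],
    [0, [-0.1, -0.18, 0.33], [0.097, -0.205, 0]],
    [0, [-0.12, -0.26, 0.33], [0.13, -0.275, 0]],
    [0, [-0.14, -0.34, 0.33], [0.163, -0.345, 0]],
    [0, [-0.16, -0.42, 0.33], [0.199, -0.421, 0]],
    [0, [-0.18, -0.5, 0.33], [0.199, -0.421, 0]],
    [0, [-0.18, -0.5, 0.33], [0.199, -0.421, 0]],
    [0, [-0.18, -0.5, 0.33], [0.199, -0.421, 0]],
  ],
)

```text
time: 17.58
tool_pos: [0.5123, 0.1137, 0.3094]
tool_rot: [0.001, -0.217, 0.976, -0.001]
contact_force: [-1.2, 0.1, -0.9]
gripper_width: 0.157
grasp_force: 59.8
```

```bash
python3 chk.py
```

```text
17.5833 [0.5123 0.1137 0.3094] y-ang 115.05 z [ 0.002 -0.001 -1.   ] [-1.16  0.13 -0.94] 0.15737743691415126 59.82121467590332 [ 0.08 -0.22  1.74 -0.    1.62 -1.93]
```

Call:
arm_command(
  rows=[
    [0, [-0.02, -0.1, -0.05], [0, 0, -0.07]],
    [0, [-0.035, -0.21, -0.1], [0, 0, -0.14]],
    [0, [-0.05, -0.32, -0.2], [0, 0, -0.22]],
    [0, [-0.064, -0.42, -0.3], [0, 0, -0.22]],
    [0, [-0.064, -0.442, -0.4], [0, 0, -0.22]],
    [0, [-0.064, -0.442, -0.5], [0, 0, -0.22]],
    [0, [-0.064, -0.442, -0.57], [0, 0, -0.22]],
    [0, [-0.064, -0.442, -0.61], [0, 0, -0.22]],
    [0, [-0.064, -0.442, -0.64], [0, 0, -0.22]],
    [0, [-0.064, -0.442, -0.65], [0, 0, -0.22]],
    [0, [-0.064, -0.442, -0.65], [0, 0, -0.22]],
  ],
)

```text
time: 18.5
tool_pos: [0.4944, -0.0171, 0.1137]
tool_rot: [-0.0, -0.048, 0.999, -0.001]
contact_force: [-0.2, -0.5, -1.8]
gripper_width: 0.159
grasp_force: 59.9
```

```bash
cat > sc.py <<'E'
from h import *
exec(open('chk.py').read())
for n in('scene','side','wrist'):
    f=grab(n);w=cloud(f);hsv=cv2.cvtColor(f['color'],cv2.COLOR_RGB2HSV)
    with np.errstate(invalid='ignore'):B=(w[...,0]>.42)&(w[...,0]<.66)&(w[...,1]>-.11)&(w[...,1]<.09)&(hsv[...,2]>100)&(hsv[...,1]<60)
    for lo,hi in((.03,.06),(.004,.025)):
        p=w[B&(w[...,2]>lo)&(w[...,2]<hi)]
        if len(p)>10:
            r=cv2.minAreaRect(p[:,:2].astype(np.float32));A=np.c_[p[:,:2]-p[:,:2].mean(0),np.ones(len(p))];c=np.linalg.lstsq(A,p[:,2],rcond=None)[0]
            print(n,lo,np.round(r[0],4),np.round(r[1],4),round(r[2],1),'z',np.percentile(p[:,2],[2,50,98]).round(4),'slope',c[:2].round(3),len(p))
E
python3 sc.py
```

```text
18.5 [ 0.4944 -0.0171  0.1137] y-ang 95.46 z [-0.001 -0.001 -1.   ] [-0.21 -0.5  -1.81] 0.15931247601434964 59.869664311409 [-0.18 -0.16  2.02 -0.    1.28 -1.85]
scene 0.03 [ 0.5144 -0.0191] [0.0622 0.0988] 21.4 z [0.0311 0.0468 0.0486] slope [-0.152 -0.009] 69
scene 0.004 [ 0.5354 -0.013 ] [0.0859 0.0868] 3.8 z [0.0116 0.0138 0.0175] slope [-0.002  0.006] 697
side 0.03 [ 0.5187 -0.0137] [0.0724 0.0969] 3.3 z [0.0307 0.04   0.0573] slope [-0.184 -0.028] 246
side 0.004 [ 0.5324 -0.022 ] [0.0941 0.1128] 7.2 z [0.0102 0.0146 0.0236] slope [-0.018  0.021] 659
wrist 0.03 [ 0.5213 -0.0145] [0.0772 0.0883] 5.6 z [0.0307 0.0452 0.0512] slope [-0.073 -0.005] 2842
wrist 0.004 [ 0.538  -0.0131] [0.0919 0.1084] 4.5 z [0.0058 0.0164 0.0242] slope [-0.046 -0.007] 3973
```

Call:
arm_command(
  rows=[
    [0, [0, 0, -0.009], [0, 0, 0]],
    [0, [0, 0, -0.018], [0, 0, 0]],
    [0, [0, 0, -0.025], [0, 0, 0]],
    [0, [0, 0, -0.025], [0, 0, 0]],
    [0, [0, 0, -0.025], [0, 0, 0]],
  ],
)

```text
time: 19.07
tool_pos: [0.494, -0.0174, 0.106]
tool_rot: [-0.001, -0.047, 0.999, -0.001]
contact_force: [0.1, -0.8, -0.6]
gripper_width: 0.154
grasp_force: 59.9
```

Call:
arm_command(
  rows=[
    [0, [0, 0, -0.003], [0, 0, 0]],
    [0, [0, 0, -0.003], [0, 0, 0]],
    [0, [0, 0, -0.003], [0, 0, 0]],
  ],
)

```text
time: 19.32
tool_pos: [0.494, -0.0174, 0.106]
tool_rot: [-0.001, -0.047, 0.999, -0.001]
contact_force: [-3.6, 0.7, 5.1]
gripper_width: 0.153
grasp_force: 60.7
```

Call:
arm_command(
  rows=[
    [30, [0, 0, 0.001], [0, 0, 0]],
    [60, [0, 0, 0.001], [0, 0, 0]],
    [85, [0, 0, 0.001], [0, 0, 0]],
    [85, [0, 0, 0.001], [0, 0, 0]],
    [85, [0, 0, 0.001], [0, 0, 0]],
    [85, [0, 0, 0.001], [0, 0, 0]],
    [85, [0, 0, 0.001], [0, 0, 0]],
    [85, [0, 0, 0.001], [0, 0, 0]],
  ],
)

```text
time: 19.98
tool_pos: [0.4939, -0.0174, 0.1052]
tool_rot: [-0.001, -0.047, 0.999, -0.001]
contact_force: [0.2, 0.1, -0.4]
gripper_width: 0.992
grasp_force: 0.0
```

Call:
arm_command(
  rows=[
    [85, [0, 0, 0.05], [0, 0, 0]],
    [85, [0, 0, 0.12], [0, 0, 0]],
    [85, [0, 0, 0.24], [0, 0, 0]],
    [85, [0, 0, 0.36], [0, 0, 0]],
    [85, [0, 0, 0.48], [0, 0, 0]],
    [85, [-0.1, 0, 0.55], [0, 0, 0]],
    [85, [-0.1, 0, 0.55], [0, 0, 0]],
    [85, [-0.1, 0, 0.55], [0, 0, 0]],
  ],
)

```text
time: 20.65
tool_pos: [0.4644, -0.0175, 0.2725]
tool_rot: [0.002, -0.047, 0.999, -0.001]
contact_force: [-0.0, 0.5, -1.5]
gripper_width: 0.996
grasp_force: 0.0
```

```bash
python3 sc.py
python3 - <<'E'
from h import *
a=grab('scene');b=grab('side')
cv2.imwrite('pics/v8.png',np.hstack([cv2.resize(a['color'][90:390,100:440,::-1],(400,353)),cv2.resize(b['color'][100:360,200:420,::-1],(400,353))]))
E
```

```text
20.65 [ 0.4644 -0.0175  0.2725] y-ang 95.41 z [ 0.004 -0.002 -1.   ] [-0.04  0.53 -1.49] 0.9955065902838698 0.0 [-0.2  -0.37  1.92 -0.    1.59 -1.86]
scene 0.03 [ 0.4996 -0.0259] [0.0431 0.1005] 34.9 z [0.0335 0.0394 0.0419] slope [-0.094 -0.016] 41
scene 0.004 [0.5253 0.0032] [0.0911 0.1326] 73.6 z [0.0043 0.006  0.0107] slope [ 0.002 -0.006] 680
side 0.03 [ 0.513  -0.0128] [0.0613 0.0924] 3.7 z [0.0303 0.0371 0.058 ] slope [-0.221 -0.062] 157
side 0.004 [ 0.5339 -0.0111] [0.0859 0.0951] 5.5 z [0.0042 0.0073 0.0238] slope [-0.068  0.041] 609
wrist 0.03 [ 0.5134 -0.0149] [0.0643 0.088 ] 5.5 z [0.0305 0.0391 0.05  ] slope [-0.085 -0.007] 609
wrist 0.004 [ 0.5349 -0.0134] [0.0877 0.0973] 5.4 z [0.0052 0.0071 0.0232] slope [-0.062 -0.009] 2845
```

View pics/v8.png

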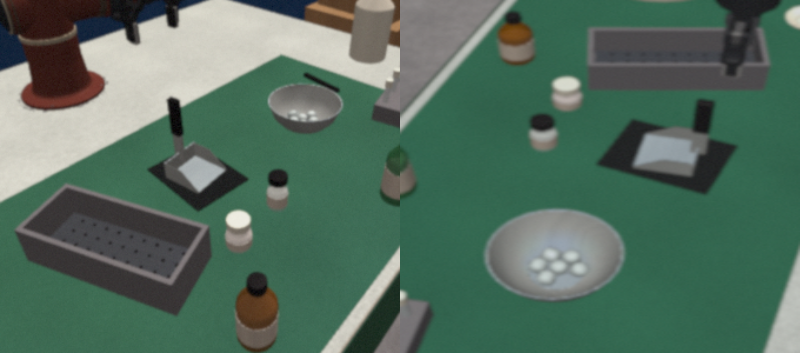

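The scoop stands level on the mat, centred at about (0.535, -0.013). All six pieces rest in the bowl at (558,262) in the right-hand crop, the pan is empty, and the jar, canister and pen have not moved. Handing in.

```bash
python3 -c "from plant import manip;print(manip.job_done())"
```

```text
the job is handed in; nothing more can be done
None
```

All six pieces of ice are in the bowl with none spilled, the scoop stands upright on its mat, the jar, canister and pen look unmoved, and the job was handed in at about 21 s; the hand-in call gave no verdict.

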